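# Fetch the elephant from behind the vases

### The arm

A 6-joint arm with a two-finger parallel gripper is mounted at the origin on the work surface. World frame = base frame: x ahead of the robot, y to its left, z up, the work surface at z = 0. Lengths are in m, angles in rad, forces in N, time in s.
With the tool pointing down it reaches from about 0.4 to 0.825 m from the base axis. Payload 7 kg.
Tool frame: the origin (TCP) lies midway between the tips of the shut fingers; the grasp point (between the pads) lies 19 mm behind it (grip_point_offset is the distance from the TCP to the grasp point, in m); z points along the fingers, y is the line along which they close (so a half turn about z gives the same grasp; the last joint's range is limited). The gripper opens to 88 mm and grips with 3 to 60 N. Pads are 19 mm wide; open, the fingers measure 130 mm over their backs; the gripper's body (78 mm by 193 mm) begins 47 mm behind the grasp point.
Start: joints at [1.607, 0.359, 0.012, 0, -1.224, -0.288], TCP at [0.168, 0.654, 0.227] pointing down, gripper open.
Joint ranges: [-3.07, 3.07], [-1.43, 2.12], [-1.02, 1.25], [-3.03, 1.67], [-3.05, -0], [-3.03, 3.03]. Speed limits (rad/s): [2.39, 2.39, 3.01, 3.14, 3.14, 3.14].

### API

Orientations are given as [roll, pitch, yaw] about the fixed x, y, z axes, in that order (R = Rz(yaw) Ry(pitch) Rx(roll)).
In Python, from station import get_state, grab_frame, camera_params, job_done, grip_point_offset gives the robot as it stands.
- The arm moves only by the shell command python3 -m creep 'ROWS' [FORCE]. ROWS is JSON, a list that holds one entry, the list of rows, each a list of 7 numbers: the finger opening in cm, from 0 to 8.76, then the shift along the tool's x, y, z in cm, then the turn, a rotation vector about the tool's x, y, z in rad. In form: [[[fingers, tx, ty, tz, wx, wy, wz], ...]]. A call has 1 to 20 rows; each row is the pose to reach, as a shift and turn from the pose commanded when the call began, along the tool's axes at that moment; what a row does not reach only later rows make up. A row lasts 1/8 s, in which the tool goes at most 62.5 mm and 10.7 degrees, less where a joint would pass 70% of its speed; a pose out of reach is approached as far as the arm can. A call with a gripper value outside its range is refused whole. The fingers move at their own pace and stop on an object; FORCE is the grip in N (left out, the last holds). Time passes only in rows, so rows that repeat a pose let the fingers close. It gives the time, the measured TCP pose, the force, the opening and the grip force at its end, in the units of the state.
- get_state(): the state, without advancing time (a new reading comes with each control period).
- grab_frame(name): name is "scene" or "top" or "wrist"; returns the picture (384x512x3 uint8, blue, green, red); there is no depth.
- camera_params(name): a dict with "vertical_fov" (degrees; the focal length in pixels is half the picture's height over the tangent of half this angle, whatever the lens; pixels are square), "cx", "cy" (the principal point, pixels), "view" (4x4, takes a point from world to camera coordinates). Camera axes: x right, y down, z forward; pixel columns grow to the right and rows downward; lengths in m; the calibration is good to about 2 mm. A picture is of the moment at which its call begins: read the wrist's pose just before it. camera_params takes no time and is no camera call; for the wrist camera it gives the pose at the moment of the call.
- job_done(): hands the job in; it is judged then, once.
The state is a dict: "t": time; "q": joint angles; "qd": joint speeds; "joint_efforts": joint torques, N m; "eef_pos": TCP position; "ee_rot": TCP orientation; "force": force on the tool from outside, world axes, zero at the start; "moment": the same for the moment, N m; "width": finger opening in m; "gripper_force": force on a finger pad.
Only numpy, scipy, OpenCV 4.12 (cv2) and the standard library are available. Lean on these libraries where they do the work, as an engineer would, in place of code of your own. Each camera call takes 0.05 s, during which the arm holds its last target. There are 200 camera calls.

### The job

The lacquered elephant is wanted for its eggshell inlay, but three tall vases stand before it on the drying rack. Move all three vases over to the flat plywood side board and stand them there, then fetch the elephant and stand it in the middle of the turntable, and only then put every vase back upright on the very spot on the rack where it stood at the start. Do not tip over the vases or the elephant, and leave the bottle, the bowl and the sanding stone where they are.

Things in the scene. Friction and masses are not known exactly. Their poses are not given: they have to be found in the camera images.
- bottle_vase: Vase with fat belly and long slim neck, 183 mm tall: foot 52 mm across, belly 60 mm across from 30 to 72 mm up, tapering to a straight neck 28 mm across from 112 to 176 mm up, lip 36 mm across at the top. Grip the neck about 150 mm up. Loose, about 0.3 kg, black, white band and rim. Origin: centre of its underside, z up. Starts upright, centred on one of the rack's felt pads; which one varies.
- gourd_vase: Gourd vase, two bulges and a waist, 172 mm tall: foot 50 mm across, lower bulge 60 across, waist 34 across at 98 mm up, upper bulge 46 mm across, straight-sided from 122 to 158 mm up. Grip the upper bulge about 145 mm up. Loose, about 0.3 kg, black, white band and rim. Origin: centre of its underside, z up. Starts upright, centred on one of the rack's felt pads; which one varies.
- tube_vase: Plain straight cylindrical vase, 50 mm across and 160 mm tall. Grip it about 145 mm up. Loose, about 0.3 kg, black, white band and rim. Origin: centre of its underside, z up. Starts upright, centred on one of the rack's felt pads; which one varies.
- elephant: Black elephant figure, trunk raised, loose, about 0.3 kg, behind the vases, side-on. 140 mm long, back 90 and trunk tip 121 mm high. Origin on the ground under mid-body, x to the head, z up. Body: barrel along x, 48 mm across, axis 66 mm up, from x = -24 to 22; grip it across (along y) over the origin, 68 mm up. Ears at x = 23 to 45 mm, 55 mm over both. Legs x = -40 to 36, y = -24 to 24 mm.
- rack: Low wooden drying rack, fixed. Origin on the table under its middle. Base 190 mm (x) by 300 mm (y), top 20 mm high; far rim at x = 95 to 105 mm, 45 mm high. Vases stand in a row at x about -34, y about -88, 0, 88 mm, each on a fixed round grey felt pad 68 mm across whose top is 23 mm above the table. The elephant stands on the base at x about 34 mm.
- side_board: Flat empty plywood board lying on the table beside the rack, to its left or right, fixed: 320 mm (x) by 150 mm (y) by 12 mm thick. Origin at the centre of its underside, z up: its top is at 12 mm. The three vases fit in a row along its x.
- turntable_top (a point): Centre of the top face of the low round wooden turntable (150 mm across, dark metal foot, fixed: it does not turn), which stands beside the rack across from the board. This point is 36 mm above the table, in the middle of a thin ring drawn on the top. The elephant is to stand here, facing any way.
- lacquer_bottle: Bystander: amber glass bottle with a white cap, 56 mm across, 130 mm tall, loose, beyond the rack. Origin at the centre of its underside.
- shell_bowl: Bystander: white ceramic bowl, 90 mm across, 45 mm tall, loose, beyond the rack. Origin at the centre of its underside.
- sanding_stone: Bystander: flat grey sanding stone, 40 by 110 by 24 mm, loose, lying between the robot's base and the rack. Origin at the centre of its underside.

How it is judged:
By the outcome, as a careful person would: the job done as asked, in the order asked, and still so for the second after the job is handed in, with the robot touching nothing.
It also fails if it takes over 128 s, if anything falls off the work surface, if the arm or the gripper's body presses on something with over 40 N, if the wrist force passes 120 N, or if a joint passes its speed limit or range.

## Working session

There is one attempt and no reset: what is moved stays moved. The work goes in short steps, Python scripts to look and compute and a shell command to move; the robot and the scene stay as the last step left them, time stands still between calls to the robot, and variables do not carry over. Pictures are saved under pics/ and viewed, at most 14 in all, crops included, and the job is handed in when it is done.

```bash
ls; mkdir -p pics; python3 - <<'E'
from station import *
import cv2,numpy as np
s=get_state();print({k:np.round(v,3).tolist() for k,v in s.items()},grip_point_offset)
for n in("scene","top"):
    cv2.imwrite(f"pics/{n}0.png",grab_frame(n));c=camera_params(n);print(n,c["vertical_fov"],c["cx"],c["cy"],np.round(c["view"],4).tolist(),[k for k in c])
E
```

```text
pics
{'t': 0.0, 'q': [1.607, 0.359, 0.011, -0.0, -1.224, -0.288], 'qd': [-0.001, -0.001, 0.0, -0.001, -0.001, -0.001], 'joint_efforts': [0.001, -58.272, 29.305, 6.997, 0.007, -0.0], 'eef_pos': [0.168, 0.653, 0.226], 'ee_rot': [3.14, -0.0, -0.252], 'force': [0.388, -0.05, -0.156], 'moment': [-0.001, 0.016, 0.014], 'gripper_force': 0.0, 'width': 0.088} 0.0188
scene 57.81616322585017 253.52742333611758 194.15573984630984 [[0.8431, 0.5375, 0.018, -0.4601], [0.4282, -0.6507, -0.6271, -0.2108], [-0.3254, 0.5364, -0.7787, 1.1363], [0.0, 0.0, 0.0, 1.0]] ['vertical_fov', 'cx', 'cy', 'view']
top 57.544984575637166 249.68909985018428 198.75710909824778 [[-0.0221, -0.9997, 0.0142, -0.0041], [-0.9826, 0.0191, -0.1845, 0.5758], [0.1842, -0.018, -0.9827, 0.7255], [0.0, 0.0, 0.0, 1.0]] ['vertical_fov', 'cx', 'cy', 'view']
```

View pics/scene0.png

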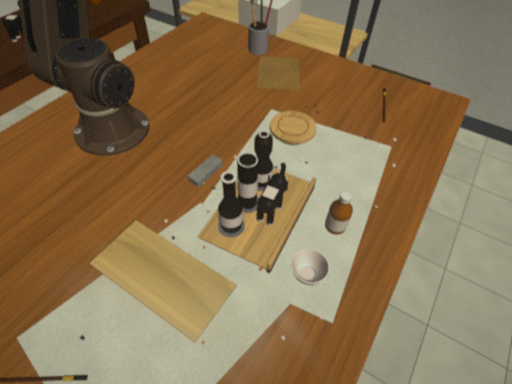

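View pics/top0.png

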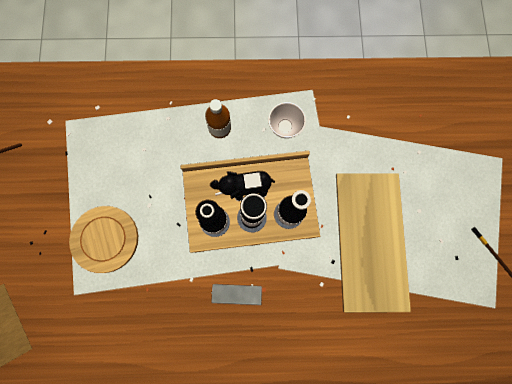

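The scene view shows the bottle vase nearest the board (230,205), tube in the middle (248,183), gourd (264,160), and the elephant behind them. In the top view the rims are at (207,209), (253,203) and (301,200), the turntable ring at (103,239) and the board at 337..410 × 173..312.

```bash
cat > h.py <<'E'
import cv2,numpy as np
from station import *
def cam(n,c=None):
    c=c or camera_params(n);V=np.array(c["view"]);f=192/np.tan(np.radians(c["vertical_fov"]/2))
    return V,f,c["cx"],c["cy"]
def ray(C,u,v):
    V,f,cx,cy=C;R=V[:3,:3];return -R.T@V[:3,3],R.T@np.array([(u-cx)/f,(v-cy)/f,1])
def onz(C,u,v,z):
    o,d=ray(C,u,v);return o+d*(z-o[2])/d[2]
def tri(C1,p1,C2,p2):
    o1,d1=ray(C1,*p1);o2,d2=ray(C2,*p2)
    s=np.linalg.lstsq(np.stack([d1,-d2],1),o2-o1,rcond=None)[0]
    a,b=o1+s[0]*d1,o2+s[1]*d2;return (a+b)/2,np.linalg.norm(a-b)
def proj(C,p):
    V,f,cx,cy=C;q=V[:3,:3]@p+V[:3,3];return np.array([q[0]/q[2]*f+cx,q[1]/q[2]*f+cy])
E
python3 - <<'E'
import cv2,numpy as np
a=cv2.imread('pics/top0.png')[140:260,170:330];b=cv2.imread('pics/scene0.png')[120:280,190:330]
cv2.imwrite('pics/cropt.png',cv2.resize(a,None,fx=5,fy=5,interpolation=cv2.INTER_CUBIC))
cv2.imwrite('pics/crops.png',cv2.resize(b,None,fx=3.75,fy=3.75,interpolation=cv2.INTER_CUBIC))
E
```

```text
(no output)
```

View pics/cropt.png

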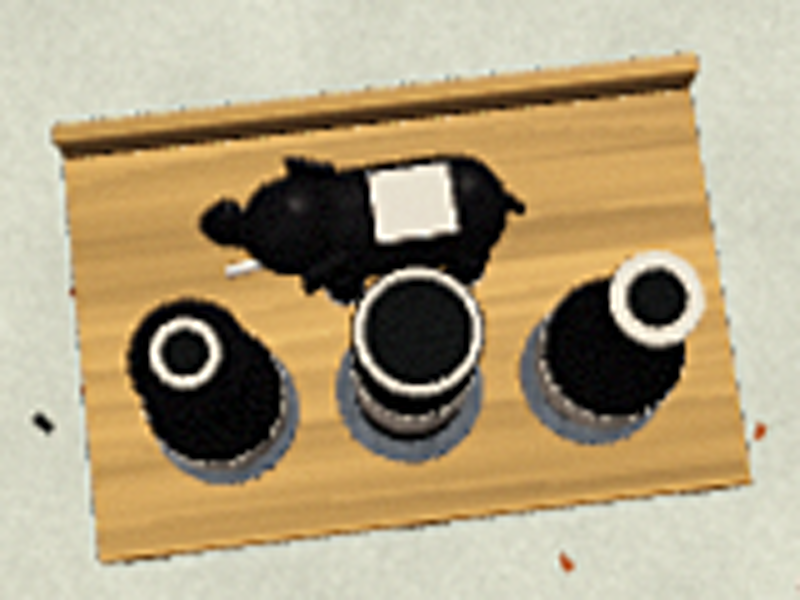

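View pics/crops.png

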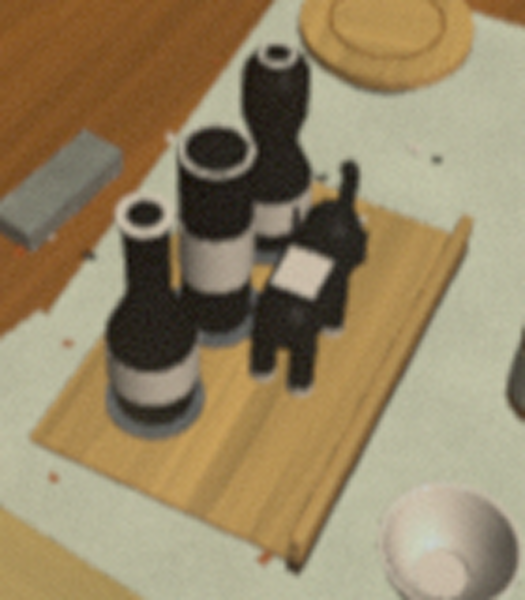

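The crops show the gourd rim at (186,352), the tube rim at (418,332), the bottle rim at (657,298) (top crop ×5), the elephant's white blanket at about (413,203) with its head to the left (+y), and the rack's front corners at (100,562) and (748,483). In the scene crop (×3.75) the rims are at (277,53), (217,150) and (145,215).

```bash
cat > m.py <<'E'
from h import *
T,S=cam("top"),cam("scene");it,is_=cv2.imread('pics/top0.png'),cv2.imread('pics/scene0.png')
def white(im,c,r,th=135,smax=70):
    x0,y0=int(c[0]-r),int(c[1]-r);p=im[y0:y0+2*r+1,x0:x0+2*r+1]
    h=cv2.cvtColor(p,cv2.COLOR_BGR2HSV);m=((h[...,2]>th)&(h[...,1]<smax)).astype(np.uint8)
    n,l,st,_=cv2.connectedComponentsWithStats(m)
    return m,l,st,(x0,y0)
def rim(im,c,r):
    # dark disc inside the ring: hole of the white mask containing c
    m,l,st,o=white(im,c,r); inv=(1-m).astype(np.uint8)
    n,l,st,ce=cv2.connectedComponentsWithStats(inv,connectivity=4);k=l[r,r];cn,_=cv2.findContours((l==k).astype(np.uint8),0,1)
    e=cv2.minEnclosingCircle(cn[0]);M=ce[k];return M+o,st[k][2:5]
ft=lambda X,Y:((X+.5)/5-.5+170,(Y+.5)/5-.5+140)
fs=lambda X,Y:((X+.5)/3.75-.5+190,(Y+.5)/3.75-.5+120)
V={}
for n,a,b,ra,rb in(("gourd",(186,352),(277,53),9,6),("tube",(418,332),(217,150),15,12),("bottle",(657,298),(145,215),10,9)):
    A,sa=rim(it,ft(*a),ra);B,sb=rim(is_,fs(*b),rb)
    P,e=tri(T,A,S,B);P2,e2=tri(T,ft(*a),S,fs(*b))
    print(n,A.round(1),sa,ft(*a),B.round(1),sb,fs(*b),P.round(4),round(e,4),P2.round(4),"onz",[onz(T,*q,{"gourd":.195,"tube":.183,"bottle":.206}[n]).round(4) for q in(A,ft(*a))])
# rack: front corners
c=[onz(T,*ft(*p),.02) for p in((100,562),(748,483))];y=c[0]-c[1];L=np.linalg.norm(y);y/=L;x=np.array([y[1],-y[0],0])
yaw=np.arctan2(x[1],x[0]);r0=(c[0]+c[1])/2+x*.095;print("rack",r0.round(4),yaw,L)
rims=[onz(T,*ft(*p),.045) for p in((52,127),(697,58))];d=rims[0]-rims[1];print("rimline yaw",np.arctan2(-d[0],d[1]),np.linalg.norm(d),((rims[0]+rims[1])/2-r0)@x)
for j in(-.088,0,.088):print("pad",(r0-x*.034+y*j).round(4))
m,l,st,o=white(it,ft(413,203),12,120,60);k=l[12,12];q=np.argwhere(l==k)[:,::-1].mean(0)+o;print("blanket top",q,onz(T,*q,.112).round(4))
m,l,st,o=white(is_,fs(302,273),10,120,60);k=l[10,10];q2=np.argwhere(l==k)[:,::-1].mean(0)+o;print(q2,tri(T,q,S,q2))
for z in(.012,):print("board",[onz(T,*p,z).round(3) for p in((337,173.5),(399,174),(410,312),(343.5,311.5))])
print("tt",onz(T,103,239,.036).round(4))
E
python3 m.py
```

```text
gourd [206.5 210.1] [10  9 73] (206.8, 210.0) [262.9 136. ] [13  8 81] (263.5, 133.76666666666668) [0.5298 0.0646 0.1869] 0.0033 [0.5298 0.0642 0.1939] onz [array([0.5299, 0.0648, 0.195 ]), array([0.5299, 0.0643, 0.195 ])]
tube [253.2 205.8] [ 22  22 373] (253.2, 206.0) [249.1 161.7] [ 23  25 402] (247.5, 159.63333333333333) [ 0.5405 -0.0193  0.174 ] 0.0027 [ 0.538  -0.02    0.1803] onz [array([ 0.5379, -0.0199,  0.183 ]), array([ 0.5376, -0.0199,  0.183 ])]
bottle [300.9 199. ] [ 13  13 114] (301.0, 199.2) [228.1 176.6] [10  8 59] (228.3, 176.96666666666667) [ 0.5446 -0.1052  0.205 ] 0.0009 [ 0.5447 -0.1054  0.2039] onz [array([ 0.5447, -0.1047,  0.206 ]), array([ 0.5444, -0.105 ,  0.206 ])]
rack [ 0.5715 -0.0166  0.02  ] 0.09916837727171385 0.2967055866349629
rimline yaw 0.09316271143691376 0.2989592423770551 0.10163818313112702
pad [ 0.5464 -0.1076  0.02  ]
pad [ 0.5377 -0.02    0.02  ]
pad [0.529  0.0676 0.02  ]
blanket top [252.03433476 180.24034335] [ 0.6037 -0.0207  0.112 ]
[270.03448276 192.13793103] (array([ 0.60476163, -0.02104143,  0.1065989 ]), np.float64(0.0005742246970152565))
board [array([ 0.641, -0.227,  0.012]), array([ 0.637, -0.376,  0.012]), array([ 0.32 , -0.368,  0.012]), array([ 0.324, -0.22 ,  0.012])]
tt [0.4944 0.311  0.036 ]
```

Measured, with pad, rim and triangulated positions agreeing: gourd (.5295,.065), tube (.538,-.020), bottle (.545,-.106), rack yaw about 0.096. I'm moving above the bottle with the fingers closing along rack x, then checking with the wrist camera.

```bash
cat > d.py <<'E'
import sys,numpy as np
from station import get_state
from scipy.spatial.transform import Rotation as Ro
s=get_state();R=Ro.from_euler('xyz',s["ee_rot"])
a=[float(v) for v in sys.argv[1:]]
for i in range(0,len(a),3):
    print("cm",(R.inv().apply(np.array(a[i:i+3])-s["eef_pos"])*100).round(2))
G=Ro.from_euler('xyz',[np.pi,0,-1.475]);print("turn",(R.inv()*G).as_rotvec().round(4),"t",round(s["t"],2),s["eef_pos"].round(4),"w",s["width"].round(4),"F",s["force"].round(1),s["gripper_force"])
E
python3 -m creep '[[[8.7,0,0,-7.4,0,0,0],[8.7,6,7,-7.4,0,0,0.15],[8.7,18,21,-7.4,0,0,0.4],[8.7,30,35,-7.4,0,0,0.7],[8.7,42,49,-7.4,0,0,1],[8.7,50,58,-7.4,0,0,1.222],[8.7,55.4,64.1,-7.4,0,0,1.222],[8.7,55.4,64.1,-7.4,0,0,1.222],[8.7,55.4,64.1,-7.4,0,0,1.222],[8.7,55.4,64.1,-7.4,0,0,1.222],[8.7,55.4,64.1,-7.4,0,0,1.222],[8.7,55.4,64.1,-7.4,0,0,1.222],[8.7,55.4,64.1,-7.4,0,0,1.222],[8.7,55.4,64.1,-7.4,0,0,1.222],[8.7,55.4,64.1,-7.4,0,0,1.222],[8.7,55.4,64.1,-7.4,0,0,1.222],[8.7,55.4,64.1,-7.4,0,0,1.222],[8.7,55.4,64.1,-7.4,0,0,1.222]]]' 20
python3 d.py .545 -.106 .154; python3 - <<'E'
from h import *
import pickle
c=camera_params("wrist");im=grab_frame("wrist");cv2.imwrite('pics/w1.png',im);pickle.dump(c,open('w1.pkl','wb'))
C=cam("",c)
for n,p in dict(gourd=(.5295,.065,.195),tube=(.538,-.02,.183),bottle=(.545,-.106,.206),eleph=(.604,-.021,.110)).items():print(n,proj(C,np.array(p)).round(1))
E
```

```text
t: 2.35
eef_pos: [0.5447, -0.1043, 0.3008]
ee_rot: [-3.141, 0.0, -1.473]
force: [1.1, -0.1, -0.0]
width: 0.087
gripper_force: 0.0
cm [ 1.700e-01 -1.000e-02  1.468e+01]
gourd [257.4 348.2]
tube [257.2 266.8]
bottle [258.7 188.2]
eleph [203.  230.8]Traceback (most recent call last):
  File "d.py", line 8, in <module>
    G=Ro.from_euler('xyz',[np.pi,0,-1.475]);print("turn",(R.inv()*G).as_rotvec().round(4),"t",round(s["t"],2),s["eef_pos"].round(4),"w",s["width"].round(4),"F",s["force"].round(1),s["gripper_force"])
                                                                                                                                        ^^^^^^^^^^^^^^^^
AttributeError: 'float' object has no attribute 'round'
```

View pics/w1.png

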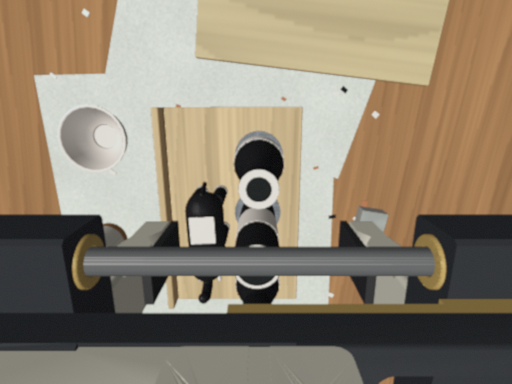

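The wrist view puts the bottle rim at (259,189) and the elephant's blanket at (203,230), right where the measurements project. I'll take exact centroids and then descend.

```bash
sed -i 's/s\["width"\].round(4)/round(s["width"],4)/' d.py; python3 - <<'E'
from h import *
import pickle
C=cam("",pickle.load(open('w1.pkl','rb')));im=cv2.imread('pics/w1.png');g=im.max(2)
# bottle dark mouth and blanket
m=(g[180:198,250:268]<100).astype(np.uint8);n,l,st,ce=cv2.connectedComponentsWithStats(m,connectivity=4);k=l[9,9];p=ce[k]+(250,180);print(p,st[k],onz(C,*p,.206))
m=(g[210:250,183:222]>150).astype(np.uint8);n,l,st,ce=cv2.connectedComponentsWithStats(m,connectivity=4);k=l[20,20];p=ce[k]+(183,210);print(p,st[k],onz(C,*p,.11))
cn=cv2.findContours((l==k).astype(np.uint8),0,1)[0][0];b=cv2.boxPoints(cv2.minAreaRect(cn))+(183,210);print([onz(C,*q,.11)[:2].round(4) for q in b])
E
python3 d.py .5445 -.106 .154
```

```text
[258.45     188.603125] [  0   0  18  18 320] [ 0.54513235 -0.10559376  0.206     ]
[201.87554905 230.11713031] [  5   7  28  28 683] [ 0.60541091 -0.02170056  0.11      ]
[array([ 0.6228, -0.0362]), array([ 0.5925, -0.0414]), array([ 0.5882, -0.0066]), array([ 0.6192, -0.0013])]
cm [ 0.18  0.05 14.69]
turn [-0.0005  0.0001  0.0026] t 2.4 [ 0.5448 -0.1042  0.3009] w 0.0869 F [ 0.4 -0.2  0.2] 0.0
```

```bash
python3 -m creep '[[[8.7,0.2,0,5,0,0,0],[8.7,0.2,0,9,0,0,0],[8.7,0.2,0,12,0,0,0],[8.7,0.2,0,14,0,0,0],[8.7,0.2,0,14.7,0,0,0],[8.7,0.2,0,14.7,0,0,0],[6,0.2,0,14.7,0,0,0],[4.5,0.2,0,14.7,0,0,0],[3.5,0.2,0,14.7,0,0,0],[2.8,0.2,0,14.7,0,0,0],[1.5,0.2,0,14.7,0,0,0],[1.5,0.2,0,14.7,0,0,0],[1.5,0.2,0,14.7,0,0,0],[1.5,0.2,0,14.7,0,0,0]]]' 20
python3 d.py .5447 -.1058 .214 .605 -.298 .214 .605 -.298 .1435
```

```text
t: 4.15
eef_pos: [0.5453, -0.1071, 0.1536]
ee_rot: [-3.141, -0.0, -1.474]
force: [0.0, 0.2, -0.9]
width: 0.0278
gripper_force: 18.6
cm [-0.14  0.05 -6.04]
cm [19.58 -4.09 -6.04]
cm [19.58 -4.09  1.01]
turn [-0.0001 -0.      0.0012] t 4.15 [ 0.5453 -0.1071  0.1536] w 0.0278 F [ 0.   0.2 -0.9] 18.57665320567321
```

```bash
python3 -m creep '[[[1.5,0,0,-1,0,0,0],[1.5,0,0,-3,0,0,0],[1.5,0,0,-5,0,0,0],[1.5,0,0,-6,0,0,0],[1.5,1,-0.2,-6,0,0,0],[1.5,3,-0.6,-6,0,0,0],[1.5,6,-1.25,-6,0,0,0],[1.5,9,-1.9,-6,0,0,0],[1.5,12,-2.5,-6,0,0,0],[1.5,15,-3.1,-6,0,0,0],[1.5,17.5,-3.65,-6,0,0,0],[1.5,19,-3.95,-6,0,0,0],[1.5,19.6,-4.1,-6,0,0,0],[1.5,19.6,-4.1,-5,0,0,0],[1.5,19.6,-4.1,-3,0,0,0],[1.5,19.6,-4.1,-1,0,0,0],[1.5,19.6,-4.1,0.3,0,0,0],[1.5,19.6,-4.1,0.8,0,0,0],[1.5,19.6,-4.1,0.8,0,0,0],[1.5,19.6,-4.1,0.8,0,0,0]]]'
python3 d.py .605 -.298 .1426
```

```text
t: 6.65
eef_pos: [0.6055, -0.2983, 0.1464]
ee_rot: [-3.14, -0.001, -1.474]
force: [-0.2, 0.7, -1.8]
width: 0.0275
gripper_force: 18.8
cm [-0.04  0.05  0.38]
turn [-0.0012 -0.0006  0.0014] t 6.65 [ 0.6055 -0.2983  0.1464] w 0.0275 F [-0.2  0.7 -1.8] 18.815978723578155
```

```bash
python3 -m creep '[[[1.5,0,0,0.15,0,0,0],[1.5,0,0,0.3,0,0,0],[1.5,0,0,0.38,0,0,0],[1.5,0,0,0.38,0,0,0],[1.5,0,0,0.38,0,0,0]]]'
python3 -m creep '[[[3.2,0,0,0,0,0,0],[4,0,0,0,0,0,0],[6,0,0,0,0,0,0],[7,0,0,0,0,0,0],[7,0,0,-2,0,0,0],[7,0,0,-6,0,0,0],[8.7,0,0,-12,0,0,0],[8.7,0,0,-12,0,0,0],[8.7,0,0,-12,0,0,0]]]'
python3 d.py .538 -.020 .263  .538 -.020 .149
```

```text
t: 7.28
eef_pos: [0.6052, -0.2984, 0.1426]
ee_rot: [-3.141, -0.001, -1.474]
force: [-1.0, 1.6, 6.6]
width: 0.0278
gripper_force: 18.9
t: 8.4
eef_pos: [0.6049, -0.298, 0.2617]
ee_rot: [-3.141, 0.0, -1.474]
force: [-1.0, 0.5, -1.6]
width: 0.0861
gripper_force: 0.0
cm [-28.32   3.96  -0.12]
cm [-28.31   3.97  11.28]
turn [-0.0005  0.0003  0.0011] t 8.4 [ 0.6049 -0.298   0.2617] w 0.0861 F [-1.   0.5 -1.6] 0.0
```

```bash
python3 -m creep '[[[8.7,-6,0.8,0,0,0,0],[8.7,-12,1.7,0,0,0,0],[8.7,-18,2.5,0,0,0,0],[8.7,-24,3.4,0,0,0,0],[8.7,-28.3,4,0,0,0,0],[8.7,-28.3,4,0,0,0,0],[8.7,-28.3,4,4,0,0,0],[8.7,-28.3,4,8,0,0,0],[8.7,-28.3,4,10.5,0,0,0],[8.7,-28.3,4,11.3,0,0,0],[8.7,-28.3,4,11.3,0,0,0],[8.7,-28.3,4,11.3,0,0,0],[6.5,-28.3,4,11.3,0,0,0],[5.3,-28.3,4,11.3,0,0,0],[5,-28.3,4,11.3,0,0,0],[3.5,-28.3,4,11.3,0,0,0],[3.5,-28.3,4,11.3,0,0,0],[3.5,-28.3,4,11.3,0,0,0]]]'
python3 d.py .538 -.020 .21 .485 -.298 .21 .485 -.298 .139
```

```text
t: 10.65
eef_pos: [0.538, -0.0204, 0.1489]
ee_rot: [-3.141, 0.0, -1.474]
force: [0.5, -0.3, 0.3]
width: 0.0492
gripper_force: 20.0
cm [-0.04 -0.   -6.11]
cm [27.12  7.97 -6.12]
cm [27.12  7.97  0.98]
turn [-0.0005  0.      0.0013] t 10.65 [ 0.538  -0.0204  0.1489] w 0.0492 F [ 0.5 -0.3  0.3] 19.99788159459939
```

```bash
python3 -m creep '[[[3.5,0,0,-1,0,0,0],[3.5,0,0,-3,0,0,0],[3.5,0,0,-5,0,0,0],[3.5,0,0,-6,0,0,0],[3.5,1,0.3,-6,0,0,0],[3.5,3.5,1,-6,0,0,0],[3.5,7,2.1,-6,0,0,0],[3.5,11,3.2,-6,0,0,0],[3.5,15,4.4,-6,0,0,0],[3.5,19,5.6,-6,0,0,0],[3.5,23,6.8,-6,0,0,0],[3.5,25.5,7.5,-6,0,0,0],[3.5,26.8,7.9,-6,0,0,0],[3.5,27.1,8,-6,0,0,0],[3.5,27.1,8,-5,0,0,0],[3.5,27.1,8,-3,0,0,0],[3.5,27.1,8,-1,0,0,0],[3.5,27.1,8,0.3,0,0,0],[3.5,27.1,8,0.7,0,0,0],[3.5,27.1,8,0.7,0,0,0]]]'
python3 -m creep '[[[3.5,0,0,0,0,0,0],[3.5,0,0,0.15,0,0,0],[3.5,0,0,0.3,0,0,0],[3.5,0,0,0.4,0,0,0],[3.5,0,0,0.4,0,0,0],[3.5,0,0,0.4,0,0,0]]]'
```

```text
t: 13.15
eef_pos: [0.4846, -0.2977, 0.1419]
ee_rot: [-3.142, -0.0, -1.473]
force: [0.6, 0.2, -3.6]
width: 0.05
gripper_force: 20.0
t: 13.9
eef_pos: [0.4845, -0.298, 0.1379]
ee_rot: [-3.141, -0.0, -1.474]
force: [0.8, -0.9, -1.7]
width: 0.05
gripper_force: 20.0
```

```bash
python3 -m creep '[[[5.3,0,0,0,0,0,0],[5.6,0,0,0,0,0,0],[7,0,0,0,0,0,0],[7.6,0,0,0,0,0,0],[7.6,0,0,-2,0,0,0],[7.6,0,0,-6,0,0,0],[8.7,0,0,-12,0,0,0],[8.7,0,0,-12,0,0,0],[8.7,0,0,-12,0,0,0]]]'
python3 d.py .5298 .065 .258  .5298 .065 .149
```

```text
t: 15.02
eef_pos: [0.4843, -0.2977, 0.2578]
ee_rot: [-3.141, 0.0, -1.474]
force: [0.4, -1.5, -0.2]
width: 0.0867
gripper_force: 0.0
cm [-3.566e+01 -8.040e+00 -1.000e-02]
cm [-35.66  -8.03  10.89]
turn [-0.0006  0.0002  0.0011] t 15.03 [ 0.4843 -0.2977  0.2578] w 0.0867 F [ 0.4 -1.5 -0.2] 0.0
```

```bash
python3 -m creep '[[[8.7,-6,-1.3,0,0,0,0],[8.7,-12,-2.7,0,0,0,0],[8.7,-18,-4,0,0,0,0],[8.7,-24,-5.4,0,0,0,0],[8.7,-30,-6.7,0,0,0,0],[8.7,-35.7,-8,0,0,0,0],[8.7,-35.7,-8,0,0,0,0],[8.7,-35.7,-8,4,0,0,0],[8.7,-35.7,-8,8,0,0,0],[8.7,-35.7,-8,10.2,0,0,0],[8.7,-35.7,-8,10.9,0,0,0],[8.7,-35.7,-8,10.9,0,0,0],[6.5,-35.7,-8,10.9,0,0,0],[5.2,-35.7,-8,10.9,0,0,0],[4.7,-35.7,-8,10.9,0,0,0],[3.2,-35.7,-8,10.9,0,0,0],[3.2,-35.7,-8,10.9,0,0,0],[3.2,-35.7,-8,10.9,0,0,0],[3.2,-35.7,-8,10.9,0,0,0]]]'
python3 d.py .5298 .065 .21 .365 -.298 .21 .365 -.298 .139
```

```text
t: 17.4
eef_pos: [0.5297, 0.0652, 0.1489]
ee_rot: [-3.141, 0.0, -1.474]
force: [1.0, -0.2, 0.9]
width: 0.0454
gripper_force: 20.0
cm [ 0.03 -0.01 -6.11]
cm [34.56 19.91 -6.12]
cm [34.56 19.91  0.98]
turn [-0.0005  0.      0.0013] t 17.4 [0.5297 0.0652 0.1489] w 0.0454 F [ 1.  -0.2  0.9] 19.995863683288917
```

```bash
python3 -m creep '[[[3.2,0,0,-1,0,0,0],[3.2,0,0,-3,0,0,0],[3.2,0,0,-5,0,0,0],[3.2,0,0,-6,0,0,0],[3.2,1,0.6,-6,0,0,0],[3.2,3.5,2,-6,0,0,0],[3.2,7,4,-6,0,0,0],[3.2,11,6.3,-6,0,0,0],[3.2,15,8.6,-6,0,0,0],[3.2,19,10.9,-6,0,0,0],[3.2,23,13.2,-6,0,0,0],[3.2,27,15.5,-6,0,0,0],[3.2,30.5,17.6,-6,0,0,0],[3.2,33,19,-6,0,0,0],[3.2,34.3,19.8,-6,0,0,0],[3.2,34.6,19.9,-6,0,0,0],[3.2,34.6,19.9,-5,0,0,0],[3.2,34.6,19.9,-3,0,0,0],[3.2,34.6,19.9,-1,0,0,0],[3.2,34.6,19.9,0,0,0,0]]]'
python3 -m creep '[[[3.2,0,0,0.4,0,0,0],[3.2,0,0,0.7,0,0,0],[3.2,0,0,0.9,0,0,0],[3.2,0,0,1,0,0,0],[3.2,0,0,1.1,0,0,0],[3.2,0,0,1.1,0,0,0]]]'
```

```text
t: 19.9
eef_pos: [0.3644, -0.2975, 0.1472]
ee_rot: [3.14, 0.001, -1.473]
force: [0.2, -0.6, -3.5]
width: 0.0453
gripper_force: 20.0
t: 20.65
eef_pos: [0.365, -0.2986, 0.138]
ee_rot: [-3.141, -0.0, -1.474]
force: [-0.2, -0.0, -3.0]
width: 0.0453
gripper_force: 20.0
```

```bash
python3 -m creep '[[[4.8,0,0,0,0,0,0],[5.2,0,0,0,0,0,0],[6.5,0,0,0,0,0,0],[7.3,0,0,0,0,0,0],[7.3,0,0,-2,0,0,0],[7.3,0,0,-6,0,0,0],[8.7,0,0,-12,0,0,0],[8.7,0,0,-12,0,0,0],[8.7,0,0,-12,0,0,0]]]'
python3 d.py .605 -.021 .258
```

```text
t: 21.78
eef_pos: [0.3647, -0.2983, 0.2577]
ee_rot: [-3.141, 0.0, -1.474]
force: [0.2, 0.5, -1.3]
width: 0.087
gripper_force: 0.0
cm [-2.527e+01 -2.660e+01 -1.000e-02]
turn [-0.0006  0.0003  0.001 ] t 21.77 [ 0.3647 -0.2983  0.2577] w 0.087 F [ 0.2  0.5 -1.3] 0.0
```

```bash
python3 -m creep '[[[8.7,-4,-4.2,-2,0,0,0],[8.7,-8,-8.4,-2,0,0,0],[8.7,-12,-12.6,-2,0,0,0],[8.7,-16,-16.8,-2,0,0,0],[8.7,-20,-21,-2,0,0,0],[8.7,-24,-25.3,-2,0,0,0],[8.7,-25.3,-26.6,-2,0,0,0],[8.7,-25.3,-26.6,-2,0,0,0],[8.7,-25.3,-26.6,-2,0,0,0]]]'
python3 - <<'E'
from h import *
import pickle
c=camera_params("wrist");im=grab_frame("wrist");t=grab_frame("top");pickle.dump((c,im,t),open('w2.pkl','wb'));C=cam("",c);T=cam("top")
cv2.imwrite('pics/w2.png',im);cv2.imwrite('pics/top2.png',t)
print(proj(C,np.array([.605,-.021,.11])))
E
```

```text
t: 22.9
eef_pos: [0.6043, -0.0216, 0.2771]
ee_rot: [3.14, -0.0, -1.474]
force: [0.6, -0.5, 0.3]
width: 0.0872
gripper_force: 0.0
[257.77964691 172.7455037 ]
```

View pics/w2.png

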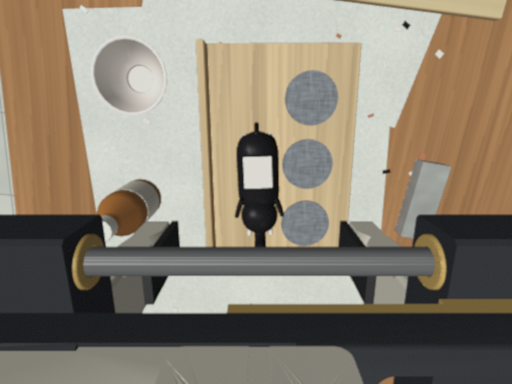

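View pics/top2.png

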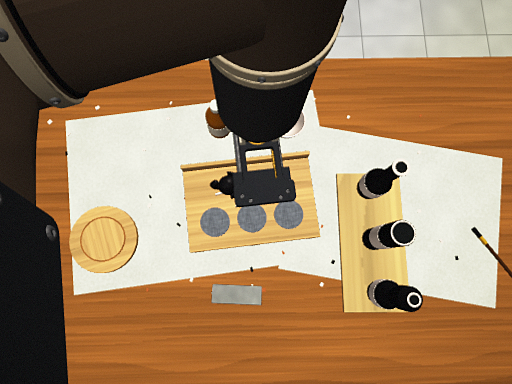

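The wrist view shows the elephant aligned with the tool (blanket (258,172), ears about row 207, tail (257,127)) and the three empty pads at (311,98), (307,164), (305,222). The top view shows all vases upright on the board.

```bash
python3 - <<'E'
from h import *
import pickle
c,im,t=pickle.load(open('w2.pkl','rb'));C=cam("",c);T=cam("top")
def seg(m,p):
    n,l,st,ce=cv2.connectedComponentsWithStats(m.astype(np.uint8),connectivity=4);k=l[p[1],p[0]];assert k;return (l==k),ce[k],st[k]
sat=lambda i:cv2.cvtColor(i,cv2.COLOR_BGR2HSV)
h=sat(im);ht=sat(t)
grey=lambda h:cv2.morphologyEx(((h[...,1]<75)&(h[...,2]<190)&(h[...,2]>50)).astype(np.uint8),cv2.MORPH_CLOSE,np.ones((3,3)))
for w,tp in(((311,98),(288,215)),((307,164),(252,218)),((305,222),(214,222))):
    m,a,s=seg(grey(h),w);m2,b,s2=seg(grey(ht),tp);print("pad",s[2:],s2[2:],onz(C,*a,.023)[:2].round(4),onz(T,*b,.023)[:2].round(4),tri(C,a,T,b)[0].round(4))
m,a,s=seg(im.max(2)>150,(258,172));print("blanket",a,s,onz(C,*a,.11).round(4),onz(C,258,s[1],.11)[:2].round(4),onz(C,258,s[1]+s[3],.11)[:2].round(4))
b=im.max(2)<90
for v in range(125,216,6):
    x=np.where(b[v,225:292]|m[v,225:292])[0]+225
    if len(x):print(v,x.min(),x.max(),(onz(C,x.min(),v,.09)[:2]).round(3),(onz(C,x.max(),v,.09)[:2]).round(3))
# turntable disc from top0 and scene0
t0=cv2.imread('pics/top0.png');hh=sat(t0);w=((hh[...,0]<30)&(hh[...,1]>75)).astype(np.uint8);w[:, :66]=0;w[:190]=0;w[280:]=0;w[:,145:]=0
m,a,s=seg(w,(103,239));e=cv2.fitEllipse(max(cv2.findContours(m.astype(np.uint8),0,1)[0],key=len));print("tt",a,s,e,onz(T,*e[0],.036).round(4))
E
```

```text
pad [  55   56 2452] [ 29  34 668] [ 0.5449 -0.1062] [ 0.5445 -0.1041] [ 0.5447 -0.1054  0.0199]
pad [  52   51 2080] [ 30  31 652] [ 0.5387 -0.0214] [ 0.5369 -0.0197] [ 0.5377 -0.0201  0.0165]
pad [  353   137 17824] [ 30  29 674] [0.5986 0.1225] [0.5293 0.0648] [0.5616 0.0739 0.0843]
blanket [257.31642778 172.14663727] [243 156  30  33 907] [ 0.6056 -0.0216  0.11  ] [ 0.6065 -0.0389] [ 0.603  -0.0031]
125 255 257 [ 0.613 -0.069] [ 0.611 -0.069]
131 254 258 [ 0.613 -0.063] [ 0.609 -0.063]
137 242 272 [ 0.626 -0.055] [ 0.593 -0.058]
143 239 275 [ 0.628 -0.048] [ 0.589 -0.052]
149 237 276 [ 0.63  -0.041] [ 0.587 -0.045]
155 237 277 [ 0.63  -0.035] [ 0.585 -0.039]
161 237 277 [ 0.629 -0.028] [ 0.584 -0.032]
167 238 277 [ 0.627 -0.021] [ 0.584 -0.025]
173 238 277 [ 0.627 -0.014] [ 0.583 -0.019]
179 238 277 [ 0.626 -0.007] [ 0.582 -0.012]
185 239 277 [ 0.625 -0.   ] [ 0.581 -0.005]
191 239 277 [0.624 0.007] [0.581 0.003]
197 240 277 [0.622 0.014] [0.58 0.01]
203 239 279 [0.623 0.021] [0.577 0.017]
209 237 281 [0.625 0.029] [0.573 0.024]
215 236 283 [0.625 0.036] [0.57  0.031]
tt [ 99.63754601 239.35582822] [  66  190   72   90 4075] ((96.42005157470703, 237.19821166992188), (75.04578399658203, 87.62991333007812), 169.95347595214844) [0.4987 0.3257 0.036 ]
```

```bash
python3 -m creep '[[[8.7,0,-0.1,5,0,0,0],[8.7,0,-0.1,10,0,0,0],[8.7,0,-0.1,14,0,0,0],[8.7,0,-0.1,17,0,0,0],[8.7,0,-0.1,19,0,0,0],[8.7,0,-0.1,20.3,0,0,0],[8.7,0,-0.1,20.8,0,0,0],[8.7,0,-0.1,20.8,0,0,0],[7,0,-0.1,20.8,0,0,0],[5.8,0,-0.1,20.8,0,0,0],[5.2,0,-0.1,20.8,0,0,0],[4.8,0,-0.1,20.8,0,0,0],[3.2,0,-0.1,20.8,0,0,0],[3.2,0,-0.1,20.8,0,0,0],[3.2,0,-0.1,20.8,0,0,0]]]'
python3 d.py .4944 .311 .069; python3 - <<'E'
from h import *
T,S=cam("top"),cam("scene");t0=cv2.imread('pics/top0.png');s0=cv2.imread('pics/scene0.png')
g=cv2.resize(cv2.GaussianBlur(cv2.cvtColor(t0,6),(3,3),0)[195:285,60:150],None,fx=6,fy=6,interpolation=2)
for lo,hi in((120,150),(185,220)):
    c=cv2.HoughCircles(g,cv2.HOUGH_GRADIENT,1.5,50,param1=80,param2=20,minRadius=lo,maxRadius=hi)
    for X,Y,r in c[0][:2]:
        p=((X+.5)/6-.5+60,(Y+.5)/6-.5+195);print(p,r/6,onz(T,*p,.036).round(4))
cv2.imwrite('pics/tt.png',np.hstack([g,cv2.resize(cv2.cvtColor(s0,6)[105:150,265:325],None,fx=4,fy=6,interpolation=2)[:540]]) if 0 else cv2.resize(s0[100:155,262:327],None,fx=9,fy=9,interpolation=2))
E
```

```text
t: 24.88
eef_pos: [0.6061, -0.0208, 0.0698]
ee_rot: [3.142, 0.0, -1.474]
force: [-0.3, 0.3, 1.1]
width: 0.0478
gripper_force: 19.9
cm [-34.1    7.9    0.08]
turn [0.0001 0.     0.0013] t 24.88 [ 0.6061 -0.0208  0.0698] w 0.0478 F [-0.3  0.3  1.1] 19.862211048603058
(np.float32(111.70833), np.float32(242.45833)) 24.85 [0.4863 0.2914 0.036 ]
(np.float32(92.95833), np.float32(277.95834)) 20.925001 [0.4104 0.328  0.036 ]
(np.float32(101.45833), np.float32(236.70833)) 36.508335 [0.4995 0.3146 0.036 ]
```

View pics/tt.png

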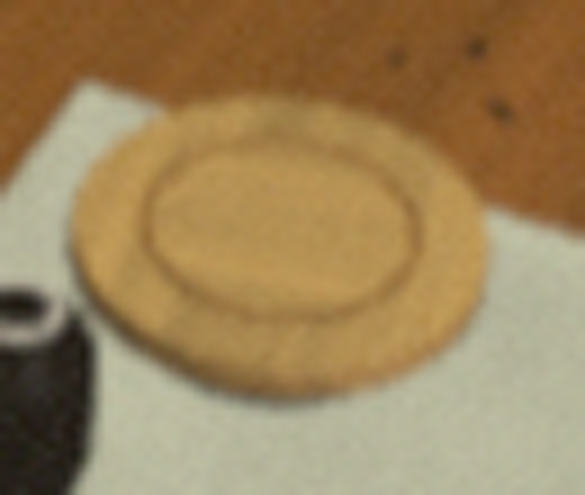

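The scene crop shows the ring centred at (283,229) in the ×9 crop, i.e. pixel (293.0,125.0). I'll triangulate it against the ring in the top view.

```bash
python3 - <<'E'
from h import *
T,S=cam("top"),cam("scene");t0=cv2.imread('pics/top0.png');g=cv2.cvtColor(t0,6)
bh=cv2.morphologyEx(g,cv2.MORPH_BLACKHAT,np.ones((7,7)));yy,xx=np.mgrid[:384,:512];c=np.array([103.,239.])
for _ in range(4):
    r=np.hypot(xx-c[0],yy-c[1]);m=(bh>14)&(abs(r-22)<4.5);p=np.argwhere(m)[:,::-1].astype(np.float32);e=cv2.fitEllipse(p);c=np.array(e[0])
print(len(p),e,onz(T,*c,.036).round(4));print("scene",onz(S,293,125,.036).round(4));print(tri(T,c,S,(293,125)))
E
```

```text
446 ((102.68484497070312, 238.8148956298828), (44.048255920410156, 45.739864349365234), 42.46575164794922) [0.4948 0.3117 0.036 ]
scene [0.4977 0.3089 0.036 ]
(array([0.49537201, 0.3136998 , 0.03144491]), np.float64(0.000548203099643222))
```

```bash
python3 -m creep '[[[3.2,0,0,-1,0,0,0],[3.2,0,0,-3,0,0,0],[3.2,0,0,-5,0,0,0],[3.2,0,0,-7,0,0,0],[3.2,0,0,-8,0,0,0],[3.2,0,0,-8,0,0,0]]]'
```

```text
t: 25.62
eef_pos: [0.6064, -0.0207, 0.1504]
ee_rot: [-3.14, 0.0, -1.474]
force: [-0.4, -0.4, -1.7]
width: 0.0476
gripper_force: 19.9
```

```bash
python3 -m creep '[[[3.2,-1,0.2,0,0,0,0],[3.2,-3.5,0.8,0,0,0,0],[3.2,-7,1.6,0,0,0,0],[3.2,-11,2.5,0,0,0,0],[3.2,-15,3.5,0,0,0,0],[3.2,-19,4.4,0,0,0,0],[3.2,-23,5.3,0,0,0,0],[3.2,-27,6.2,0,0,0,0],[3.2,-30.5,7,0,0,0,0],[3.2,-33,7.6,0,0,0,0],[3.2,-34.1,7.9,0,0,0,0],[3.2,-34.1,7.9,0,0,0,0],[3.2,-34.1,7.9,1.5,0,0,0],[3.2,-34.1,7.9,3.5,0,0,0],[3.2,-34.1,7.9,5,0,0,0],[3.2,-34.1,7.9,5.7,0,0,0],[3.2,-34.1,7.9,5.7,0,0,0],[3.2,-34.1,7.9,5.7,0,0,0]]]'
python3 d.py .4955 .311 .0858
python3 - <<'E'
from h import *
im=grab_frame("top");cv2.imwrite('pics/t3.png',cv2.resize(im[170:300,40:190],None,fx=4,fy=4,interpolation=2))
E
```

```text
t: 27.88
eef_pos: [0.4949, 0.3112, 0.0933]
ee_rot: [-3.141, 0.001, -1.474]
force: [0.4, -0.8, -2.5]
width: 0.0475
gripper_force: 19.9
cm [ 0.03 -0.06  0.75]
turn [-0.0008  0.0006  0.0013] t 27.88 [0.4949 0.3112 0.0933] w 0.0475 F [ 0.4 -0.8 -2.5] 19.860933423042297
```

View pics/t3.png

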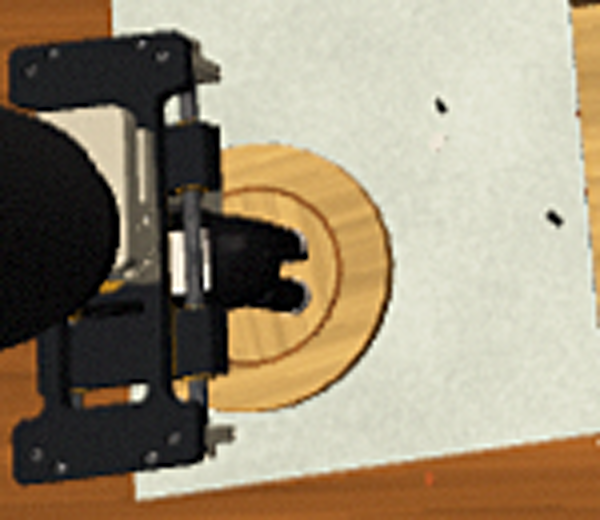

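The top view shows the elephant over the ring, with its hind feet at crop (303,240) and (305,297). That suggests the blanket sits behind the origin, so I'll check with the feet.

```bash
python3 - <<'E'
from h import *
import pickle
T,S=cam("top"),cam("scene");fs=lambda X,Y:((X+.5)/3.75-.5+190,(Y+.5)/3.75-.5+120)
for p in((300,390),(335,331),(263,378)):print(onz(S,*fs(*p),.02).round(4))
for p in((303,240),(307,297)):print("now",onz(T,(p[0]+.5)/4-.5+40,(p[1]+.5)/4-.5+170,.046).round(4))
c,im,t=pickle.load(open('w2.pkl','rb'));C=cam("",c)
for v in(127,133,198,217,240):print(v,[onz(C,258,v,z)[1].round(4) for z in(.06,.09,.1,.14)])
cv2.imwrite('pics/e.png',cv2.resize(im[115:250,205:315],None,fx=4.4,fy=4.4,interpolation=2))
E
```

```text
[ 0.6249 -0.0481  0.02  ]
[0.6199 0.0087 0.02  ]
[ 0.5985 -0.0535  0.02  ]
now [0.5136 0.281  0.046 ]
now [0.4823 0.2773 0.046 ]
127 [np.float64(-0.0654), np.float64(-0.0674), np.float64(-0.0681), np.float64(-0.0708)]
133 [np.float64(-0.0584), np.float64(-0.061), np.float64(-0.0619), np.float64(-0.0653)]
198 [np.float64(0.022), np.float64(0.013), np.float64(0.01), np.float64(-0.002)]
217 [np.float64(0.0472), np.float64(0.0362), np.float64(0.0325), np.float64(0.0179)]
240 [np.float64(0.079), np.float64(0.0654), np.float64(0.0609), np.float64(0.0428)]
```

View pics/e.png

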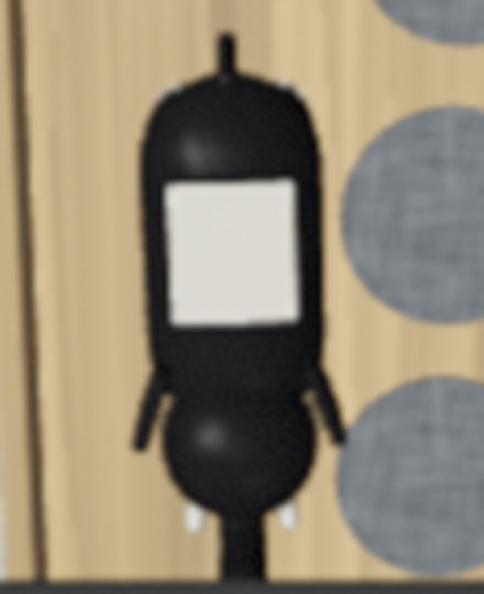

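Ears, hind feet and the present view all put the origin about 10 mm headward of the grasp, so I'm shifting back 9 mm and setting it down.

```bash
python3 -m creep '[[[3.2,0.4,0,0,0,0,0],[3.2,0.9,-0.1,0,0,0,0],[3.2,0.9,-0.1,0.3,0,0,0],[3.2,0.9,-0.1,0.5,0,0,0],[3.2,0.9,-0.1,0.65,0,0,0],[3.2,0.9,-0.1,0.72,0,0,0],[3.2,0.9,-0.1,0.72,0,0,0],[3.2,0.9,-0.1,0.72,0,0,0]]]'
```

```text
t: 28.92
eef_pos: [0.4964, 0.3021, 0.0858]
ee_rot: [-3.141, 0.0, -1.474]
force: [-1.7, -2.4, 2.0]
width: 0.0474
gripper_force: 19.9
```

```bash
python3 -m creep '[[[5,0,0,0,0,0,0],[5.4,0,0,0,0,0,0],[7,0,0,0,0,0,0],[8,0,0,0,0,0,0],[8,0,0,-2,0,0,0],[8,0,0,-6,0,0,0],[8.7,0,0,-12,0,0,0],[8.7,0,0,-17.5,0,0,0],[8.7,0,0,-17.5,0,0,0],[8.7,0,0,-17.5,0,0,0]]]'
python3 d.py .365 -.2986 .2612 .365 -.2986 .138 .500 .311 .26
python3 - <<'E'
from h import *
c=camera_params("wrist");im=grab_frame("wrist");C=cam("",c);cv2.imwrite('pics/w4.png',im)
print(proj(C,np.array([.495,.312,.036])))
E
```

```text
t: 30.18
eef_pos: [0.496, 0.302, 0.2603]
ee_rot: [3.141, 0.0, -1.474]
force: [0.3, 0.2, -1.0]
width: 0.0869
gripper_force: 0.0
cm [58.51 18.84 -0.12]
cm [58.52 18.84 12.2 ]
cm [-0.86 -0.49  0.03]
turn [0.0003 0.0005 0.0011] t 30.18 [0.496  0.302  0.2603] w 0.0869 F [ 0.3  0.2 -1. ] 0.0
[258.7101451  170.42321868]
```

View pics/w4.png

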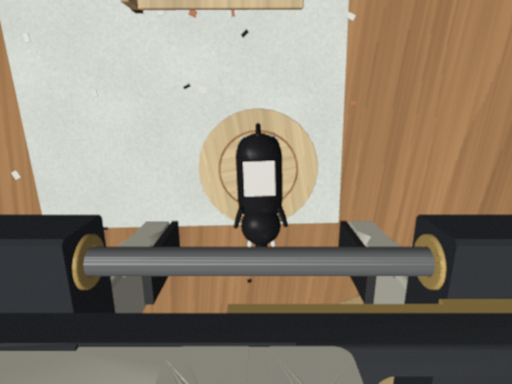

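The wrist view shows the elephant upright and centred on the turntable (disc centre about (259,167), blanket (259,178)). Next the gourd goes back, then the tube, then the bottle.

```bash
python3 -m creep '[[[8.7,5,0.6,0,0,0,0],[8.7,10,1.2,0,0,0,0],[8.7,16,2,0,0,0,0],[8.7,22,3,0,0,0,0],[8.7,28,4.5,0,0,0,0],[8.7,34,6.5,0,0,0,0],[8.7,40,9,0,0,0,0],[8.7,46,12,0,0,0,0],[8.7,51,14.5,0,0,0,0],[8.7,56,17.4,0,0,0,0],[8.7,58.5,18.8,0,0,0,0],[8.7,58.5,18.8,0,0,0,0],[8.7,58.5,18.8,0,0,0,0],[8.7,58.5,18.8,0,0,0,0],[8.7,58.5,18.8,0,0,0,0]]]'
python3 d.py .365 -.2986 .138
```

```text
t: 32.1
eef_pos: [0.3663, -0.2977, 0.2605]
ee_rot: [3.142, 0.0, -1.472]
force: [0.2, 0.6, -0.3]
width: 0.0869
gripper_force: 0.0
cm [ 0.07  0.13 12.25]
turn [0.0001 0.0001 0.0026] t 32.1 [ 0.3663 -0.2977  0.2605] w 0.0869 F [ 0.2  0.6 -0.3] 0.0
```

```bash
python3 -m creep '[[[8.7,0,0.1,4,0,0,0],[8.7,0.1,0.1,8,0,0,0],[8.7,0.1,0.1,11,0,0,0],[8.7,0.1,0.1,12.2,0,0,0],[8.7,0.1,0.1,12.2,0,0,0],[8.7,0.1,0.1,12.2,0,0,0],[6.5,0.1,0.1,12.2,0,0,0],[5.2,0.1,0.1,12.2,0,0,0],[4.7,0.1,0.1,12.2,0,0,0],[3.2,0.1,0.1,12.2,0,0,0],[3.2,0.1,0.1,12.2,0,0,0],[3.2,0.1,0.1,12.2,0,0,0],[3.2,0.1,0.1,12.2,0,0,0]]]'
python3 d.py .365 -.2986 .208 .5297 .0652 .208 .5297 .0652 .1489
```

```text
t: 33.72
eef_pos: [0.3651, -0.2995, 0.1386]
ee_rot: [-3.141, -0.0, -1.474]
force: [1.0, -0.0, 0.5]
width: 0.0451
gripper_force: 20.0
cm [-0.09  0.   -6.94]
cm [-34.7  -19.91  -6.94]
cm [-34.7  -19.91  -1.03]
turn [-0.0002 -0.0001  0.0012] t 33.73 [ 0.3651 -0.2995  0.1386] w 0.0451 F [ 1.  -0.   0.5] 19.994240377563983
```

```bash
python3 -m creep '[[[3.2,0,0,-1,0,0,0],[3.2,0,0,-3,0,0,0],[3.2,0,0,-5.5,0,0,0],[3.2,0,0,-7,0,0,0],[3.2,-1,-0.6,-7,0,0,0],[3.2,-3.5,-2,-7,0,0,0],[3.2,-7,-4,-7,0,0,0],[3.2,-11,-6.3,-7,0,0,0],[3.2,-15,-8.6,-7,0,0,0],[3.2,-19,-10.9,-7,0,0,0],[3.2,-23,-13.2,-7,0,0,0],[3.2,-27,-15.5,-7,0,0,0],[3.2,-30.5,-17.5,-7,0,0,0],[3.2,-33,-18.9,-7,0,0,0],[3.2,-34.3,-19.7,-7,0,0,0],[3.2,-34.6,-19.9,-7,0,0,0],[3.2,-34.6,-19.9,-6,0,0,0],[3.2,-34.6,-19.9,-4,0,0,0],[3.2,-34.6,-19.9,-2.5,0,0,0],[3.2,-34.6,-19.9,-2,0,0,0]]]'
python3 -m creep '[[[3.2,0,0,0.2,0,0,0],[3.2,0,0,0.4,0,0,0],[3.2,0,0,0.5,0,0,0],[3.2,0,0,0.5,0,0,0]]]'
python3 d.py .5297 .0643 .1493
```

```text
t: 36.22
eef_pos: [0.5287, 0.0633, 0.1573]
ee_rot: [3.14, -0.001, -1.475]
force: [-0.7, -0.1, -3.8]
width: 0.0449
gripper_force: 20.0
t: 36.72
eef_pos: [0.5296, 0.0643, 0.1538]
ee_rot: [-3.141, 0.0, -1.474]
force: [0.3, -0.1, -3.2]
width: 0.0452
gripper_force: 20.0
cm [-0.   -0.01  0.45]
turn [-0.0003  0.0001  0.0013] t 36.73 [0.5296 0.0643 0.1538] w 0.0452 F [ 0.3 -0.1 -3.2] 19.976533957233187
```

```bash
python3 -m creep '[[[3.2,0,0,0.2,0,0,0],[3.2,0,0,0.35,0,0,0],[3.2,0,0,0.43,0,0,0],[3.2,0,0,0.46,0,0,0],[3.2,0,0,0.46,0,0,0],[3.2,0,0,0.46,0,0,0]]]'
python3 -m creep '[[[4.8,0,0,0,0,0,0],[5.2,0,0,0,0,0,0],[6.5,0,0,0,0,0,0],[7.3,0,0,0,0,0,0],[7.3,0,0,-2,0,0,0],[7.3,0,0,-6,0,0,0],[8.7,0,0,-11,0,0,0],[8.7,0,0,-11,0,0,0],[8.7,0,0,-11,0,0,0]]]'
python3 d.py .4845 -.298 .26 .4845 -.298 .138
```

```text
t: 37.48
eef_pos: [0.5298, 0.0642, 0.1495]
ee_rot: [-3.141, -0.0, -1.474]
force: [-1.0, -0.5, 5.9]
width: 0.045
gripper_force: 20.0
t: 38.6
eef_pos: [0.5293, 0.0642, 0.2587]
ee_rot: [-3.142, 0.0, -1.474]
force: [0.5, 0.5, -0.4]
width: 0.0869
gripper_force: 0.0
cm [35.62  7.96 -0.14]
cm [35.62  7.96 12.06]
turn [-0.      0.0005  0.0011] t 38.6 [0.5293 0.0642 0.2587] w 0.0869 F [ 0.5  0.5 -0.4] 0.0
```

```bash
python3 -m creep '[[[8.7,6,1.3,0,0,0,0],[8.7,12,2.7,0,0,0,0],[8.7,18,4,0,0,0,0],[8.7,24,5.4,0,0,0,0],[8.7,30,6.7,0,0,0,0],[8.7,35.6,8,0,0,0,0],[8.7,35.6,8,0,0,0,0],[8.7,35.6,8,0,0,0,0],[8.7,35.6,8,4,0,0,0],[8.7,35.6,8,8,0,0,0],[8.7,35.6,8,11,0,0,0],[8.7,35.6,8,12,0,0,0],[8.7,35.6,8,12,0,0,0],[8.7,35.6,8,12,0,0,0],[6.5,35.6,8,12,0,0,0],[5.4,35.6,8,12,0,0,0],[5,35.6,8,12,0,0,0],[3.5,35.6,8,12,0,0,0],[3.5,35.6,8,12,0,0,0],[3.5,35.6,8,12,0,0,0]]]'
python3 d.py .4845 -.298 .1379 .538 -.0204 .21 .538 -.0204 .1489
```

```text
t: 41.1
eef_pos: [0.4845, -0.2979, 0.139]
ee_rot: [-3.141, -0.0, -1.474]
force: [0.6, 0.6, -0.5]
width: 0.0497
gripper_force: 20.0
cm [0.   0.   0.11]
cm [-27.11  -8.01  -7.1 ]
cm [-27.11  -8.01  -0.99]
turn [-0.0002 -0.0001  0.0012] t 41.1 [ 0.4845 -0.2979  0.139 ] w 0.0497 F [ 0.6  0.6 -0.5] 19.998047105672185
```

```bash
python3 -m creep '[[[3.5,0,0,-1,0,0,0],[3.5,0,0,-3,0,0,0],[3.5,0,0,-5.5,0,0,0],[3.5,0,0,-7,0,0,0],[3.5,-1,-0.3,-7,0,0,0],[3.5,-3.5,-1,-7,0,0,0],[3.5,-7,-2.1,-7,0,0,0],[3.5,-11,-3.2,-7,0,0,0],[3.5,-15,-4.4,-7,0,0,0],[3.5,-19,-5.6,-7,0,0,0],[3.5,-23,-6.8,-7,0,0,0],[3.5,-25.5,-7.5,-7,0,0,0],[3.5,-26.8,-7.9,-7,0,0,0],[3.5,-27.1,-8,-7,0,0,0],[3.5,-27.1,-8,-6,0,0,0],[3.5,-27.1,-8,-4,0,0,0],[3.5,-27.1,-8,-2.5,0,0,0],[3.5,-27.1,-8,-1.8,0,0,0],[3.5,-27.1,-8,-1.5,0,0,0],[3.5,-27.1,-8,-1.5,0,0,0]]]'
python3 -m creep '[[[3.5,0,0,0,0,0,0],[3.5,0,0,0.1,0,0,0],[3.5,0,0,0.1,0,0,0]]]'
python3 d.py .538 -.0204 .1500
```

```text
t: 43.6
eef_pos: [0.538, -0.0205, 0.1541]
ee_rot: [-3.141, -0.0, -1.474]
force: [-0.3, -0.3, -2.5]
width: 0.0495
gripper_force: 20.0
t: 43.98
eef_pos: [0.5378, -0.0204, 0.1531]
ee_rot: [-3.141, 0.0, -1.474]
force: [-1.3, 0.4, -3.5]
width: 0.0497
gripper_force: 20.0
cm [ 0.   -0.02  0.31]
turn [-0.0002  0.0001  0.0012] t 43.98 [ 0.5378 -0.0204  0.1531] w 0.0497 F [-1.3  0.4 -3.5] 19.994682926776193
```

```bash
python3 -m creep '[[[3.5,0,0,0.15,0,0,0],[3.5,0,0,0.27,0,0,0],[3.5,0,0,0.33,0,0,0],[3.5,0,0,0.33,0,0,0],[3.5,0,0,0.33,0,0,0]]]'
python3 -m creep '[[[5.3,0,0,0,0,0,0],[5.6,0,0,0,0,0,0],[7,0,0,0,0,0,0],[7.6,0,0,0,0,0,0],[7.6,0,0,-2,0,0,0],[7.6,0,0,-6,0,0,0],[8.7,0,0,-11,0,0,0],[8.7,0,0,-11,0,0,0],[8.7,0,0,-11,0,0,0]]]'
python3 d.py .6052 -.2984 .26 .6052 -.2984 .1426
```

```text
t: 44.6
eef_pos: [0.5379, -0.0204, 0.15]
ee_rot: [-3.141, -0.0, -1.474]
force: [-0.5, -0.3, 2.0]
width: 0.0499
gripper_force: 20.0
t: 45.72
eef_pos: [0.5375, -0.0203, 0.2594]
ee_rot: [-3.142, 0.0, -1.474]
force: [0.1, -0.1, 0.6]
width: 0.087
gripper_force: 0.0
cm [28.33 -4.05 -0.07]
cm [28.34 -4.05 11.67]
turn [-0.0001  0.0005  0.001 ] t 45.73 [ 0.5375 -0.0203  0.2594] w 0.087 F [ 0.1 -0.1  0.6] 0.0
```

```bash
python3 -m creep '[[[8.7,6,-0.8,0,0,0,0],[8.7,12,-1.7,0,0,0,0],[8.7,18,-2.6,0,0,0,0],[8.7,24,-3.4,0,0,0,0],[8.7,28.3,-4.05,0,0,0,0],[8.7,28.3,-4.05,0,0,0,0],[8.7,28.3,-4.05,0,0,0,0],[8.7,28.3,-4.05,4,0,0,0],[8.7,28.3,-4.05,8,0,0,0],[8.7,28.3,-4.05,11,0,0,0],[8.7,28.3,-4.05,11.7,0,0,0],[8.7,28.3,-4.05,11.7,0,0,0],[6,28.3,-4.05,11.7,0,0,0],[4.5,28.3,-4.05,11.7,0,0,0],[3.5,28.3,-4.05,11.7,0,0,0],[2.8,28.3,-4.05,11.7,0,0,0],[1.5,28.3,-4.05,11.7,0,0,0],[1.5,28.3,-4.05,11.7,0,0,0],[1.5,28.3,-4.05,11.7,0,0,0],[1.5,28.3,-4.05,11.7,0,0,0]]]'
python3 d.py .6052 -.2984 .1426 .5452 -.1071 .21 .5452 -.1071 .1536
```

```text
t: 48.22
eef_pos: [0.6054, -0.2982, 0.1427]
ee_rot: [3.141, 0.0, -1.474]
force: [-0.9, 0.2, 0.1]
width: 0.0277
gripper_force: 18.5
cm [0.02 0.02 0.01]
cm [-19.6    4.14  -6.73]
cm [-19.6    4.14  -1.09]
turn [0.0003 0.     0.0012] t 48.23 [ 0.6054 -0.2982  0.1427] w 0.0277 F [-0.9  0.2  0.1] 18.54780737659894
```

```bash
python3 -m creep '[[[1.5,0,0,-1,0,0,0],[1.5,0,0,-3,0,0,0],[1.5,0,0,-5.5,0,0,0],[1.5,0,0,-7,0,0,0],[1.5,-1,0.2,-7,0,0,0],[1.5,-3,0.6,-7,0,0,0],[1.5,-6,1.25,-7,0,0,0],[1.5,-9,1.9,-7,0,0,0],[1.5,-12,2.5,-7,0,0,0],[1.5,-15,3.15,-7,0,0,0],[1.5,-17.5,3.7,-7,0,0,0],[1.5,-19,4,-7,0,0,0],[1.5,-19.6,4.15,-7,0,0,0],[1.5,-19.6,4.15,-7,0,0,0],[1.5,-19.6,4.15,-5.5,0,0,0],[1.5,-19.6,4.15,-3.5,0,0,0],[1.5,-19.6,4.15,-2.2,0,0,0],[1.5,-19.6,4.15,-1.6,0,0,0],[1.5,-19.6,4.15,-1.6,0,0,0],[1.5,-19.6,4.15,-1.6,0,0,0]]]'
python3 d.py .5452 -.1071 .1537
```

```text
t: 50.72
eef_pos: [0.5457, -0.1072, 0.1593]
ee_rot: [-3.141, -0.0, -1.474]
force: [-0.4, -0.0, -3.8]
width: 0.0277
gripper_force: 18.8
cm [-0.01  0.05  0.56]
turn [-0.001  -0.0002  0.0013] t 50.73 [ 0.5457 -0.1072  0.1593] w 0.0277 F [-0.4 -0.  -3.8] 18.81984172970988
```

```bash
python3 -m creep '[[[1.5,0,0,0.2,0,0,0],[1.5,0,0,0.4,0,0,0],[1.5,0,0,0.5,0,0,0],[1.5,0,0,0.55,0,0,0],[1.5,0,0,0.57,0,0,0],[1.5,0,0,0.57,0,0,0]]]'
python3 -m creep '[[[3.2,0,0,0,0,0,0],[4,0,0,0,0,0,0],[6,0,0,0,0,0,0],[7,0,0,0,0,0,0],[7,0,0,-2,0,0,0],[7,0,0,-6,0,0,0],[8.7,0,0,-12,0,0,0],[8.7,5,0,-14,0,0,0],[8.7,11,0,-14,0,0,0],[8.7,17,0,-14,0,0,0],[8.7,22,2,-14,0,0,0],[8.7,22,2,-14,0,0,0],[8.7,22,2,-14,0,0,0]]]'
python3 - <<'E'
from h import *
im=grab_frame("top");s=grab_frame("scene");cv2.imwrite('pics/tF.png',im);cv2.imwrite('pics/sF.png',s)
a=im[140:280,60:330];b=s[90:250,190:330];cv2.imwrite('pics/F.png',np.vstack([cv2.resize(a,(540,280)),cv2.resize(cv2.copyMakeBorder(b,0,0,0,112,0),(540,315))]))
T=cam("top")
for n,c,r,z in(("gourd",(206.5,210.1),9,.195),("tube",(253.2,205.8),15,.183),("bottle",(300.9,199),10,.206)):
    o=[]
    for i in(cv2.imread('pics/top0.png'),im):
        x,y=int(c[0]-r),int(c[1]-r);p=i[y:y+2*r+1,x:x+2*r+1];h=cv2.cvtColor(p,cv2.COLOR_BGR2HSV)
        m=(~((h[...,2]>135)&(h[...,1]<70))).astype(np.uint8);nn,l,st,ce=cv2.connectedComponentsWithStats(m,connectivity=4);k=l[r,r];o.append(onz(T,*(ce[k]+(x,y)),z)[:2])
    print(n,o[0].round(4),o[1].round(4))
E
```

```text
t: 51.48
eef_pos: [0.5454, -0.1072, 0.1536]
ee_rot: [-3.141, -0.0, -1.474]
force: [-3.2, 1.0, 5.5]
width: 0.028
gripper_force: 18.7
t: 53.1
eef_pos: [0.5464, -0.3281, 0.2926]
ee_rot: [3.141, 0.0, -1.475]
force: [-0.4, -0.3, 0.7]
width: 0.0869
gripper_force: 0.0
gourd [0.5299 0.0648] [0.5293 0.0647]
tube [ 0.5379 -0.0199] [ 0.5375 -0.0198]
bottle [ 0.5447 -0.1047] [ 0.5443 -0.1048]
```

View pics/F.png

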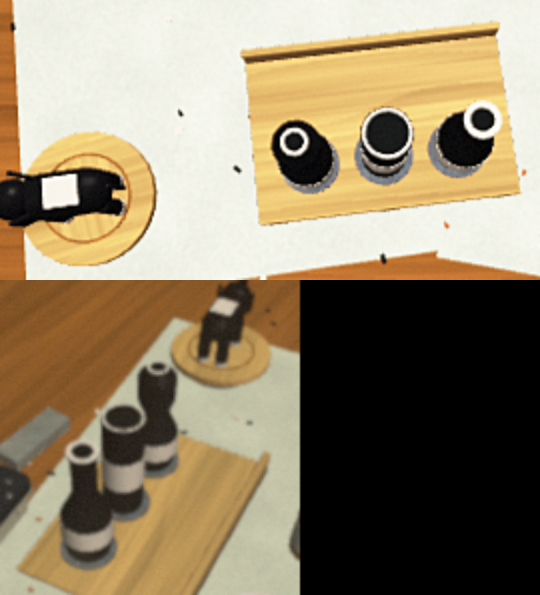

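All three vases are upright within 0.6 mm of their starting spots. The elephant stands upright with its hind feet about 40 mm behind the ring centre, so it is centred.

```bash
python3 -c "
from station import *
print(job_done())"
```

```text
the job is handed in; nothing more can be done
None
```

The job is handed in at about 53 s of the 128 s limit: the elephant stands centred on the turntable, and all three vases are back upright within about 1 mm of where they started.

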